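Roll the mixer tube into the V-block

ROBOT

A 6-joint arm with a two-finger parallel gripper is mounted at the origin on the work surface. World frame = base frame: x ahead of the robot, y to its left, z up, the work surface at z = 0. Lengths are in m, angles in rad, forces in N, time in s.
With the tool pointing down it reaches from about 0.225 to 0.725 m from the base axis. Payload 3.1 kg.
Tool frame: the origin (TCP) lies midway between the tips of the shut fingers; the grasp point (between the pads) lies 19 mm behind it; z points along the fingers, y is the line along which they close (so a half turn about z gives the same grasp; the last joint's range is limited). The gripper opens to 85 mm and grips with 20 to 120 N. Pads are 22 mm wide; open, the fingers measure 114 mm over their backs; the gripper's body (76 mm by 85 mm) begins 54 mm behind the grasp point. The pads swing forward as they close: fully open they stand 13 mm farther back than shut.
Start: joints at [-1.337, 0.048, 0.099, 1.622, 0, 1.443], TCP at [0.186, -0.491, 0.231] pointing down, gripper open.
Joint ranges: [-2.91, 2.91], [-0.99, 1.94], [-1.21, 1.42], [-2.12, 2.29], [-1.49, 1.47], [-3.14, 3.14]. Speed limits (rad/s): [2.79, 2.79, 3.14, 3.14, 3.14, 3.14].

INTERFACE

Orientations are given as a 3x3 rotation matrix whose columns are the frame's x, y, z axes.
In Python, from bench import * gives the robot as it stands. Calls block until the motion is done:
- reach(position, orientation): joint-space move of the TCP to a pose.
- line_to(position, orientation=None, v=0.15, guard=None): straight line of the TCP; orientation=None keeps the orientation; v is the mean speed in m/s. With guard (N) it stops when the force on the tool has changed by that much, and returns True; else False.
- goto_joints(angles): joint-space move.
- set_gripper(opening, newtons=None): finger opening in m; newtons is the grip in N (None keeps the last); returns when the fingers have stopped.
- hold(seconds).
- inverse_kinematics(position, orientation): joint angles nearest the present ones, or None.
- sense(): the state.
- get_image(name): name is "scene" or "top" or "wrist"; returns the picture (400x640x3 uint8, red, green, blue); there is no depth.
- camera_model(name): a dict with "mtx" (3x3 intrinsics, pixels), "k1" (the pictures are not rectified: a ray, as slopes to the right and down, at radius r is drawn at 1 + k1 r^2 times it, then the intrinsics apply), "rvec" (rotation vector, rad) and "tvec" (3), from world to camera coordinates, as OpenCV has them. Camera axes: x right, y down, z forward; pixel columns grow to the right and rows downward; lengths in m; the calibration is good to about 2 mm. A picture is of the moment at which its call begins: read the wrist's pose just before it. camera_model takes no time and is no camera call; for the wrist camera it gives the pose at the moment of the call.
A pose or a line that the arm cannot do raises PlanningError and nothing moves.
- close_job(): hands the job in; it is judged then, once.
The state is a dict: "clock": time; "joint_pos": joint angles; "qvel": joint speeds; "tau": joint torques, N m; "ee_pos": TCP position; "eef_rot": TCP orientation; "wrist_force": force on the tool from outside, world axes, zero at the start; "ft_torque": the same for the moment, N m; "finger_gap": finger opening in m; "gripper_force": force on a finger pad.
Only numpy, scipy, OpenCV 4.12 (cv2) and the standard library are available. Lean on these libraries where they do the work, as an engineer would, in place of code of your own. Each camera call takes 0.05 s, during which the arm holds its last target. There are 200 camera calls.

TASK

A steel mixer tube lies loose on the lab bench. Without gripping or lifting it, push it gently by its side with the fingers so that it rolls along the bench, up the nearer blue ramp of the V-block and drops into the groove; leave it lying still in the V with both of its ends sticking well out of the block, and do not disturb the jar, the yellow bottle or the brass weight.

Things in the scene. Friction and masses are not known exactly. Their poses are not given: they have to be found in the camera images.
- tube: Loose polished steel tube, black ends, orange band near each end, one black stripe along it; 150 mm long, 40 mm diameter, 0.45 kg. Origin mid-tube on its axis; x along it; y, z turn as it rolls. Starts 130 to 200 mm from the groove on either side, within 0.2 rad of parallel. Rolls easily if pushed level at mid-height; a fingertip bearing on its upper half wedges it against the bench.
- vblock: V-block fixed to the bench. Origin on the bench under the middle of the groove; x runs along the groove, y across it (towards the two ramps), z up. 80 mm long in x and 147 mm wide in y, the same on both sides: a dark steel V, its faces 30 degrees from level, bottom 3 mm above the bench, upper edges 12 mm high at y = +-15.6 mm; then a flat blue crest 3 mm wide; then a blue ramp falling from 12 mm high at y = +-18.6 mm to the bench at y = +-73.6 mm.
- v_seat (a point): Where the middle of the tube is when it lies seated and centred in the V: 26 mm above the bench, over the middle of the groove; axes as the V-block's.
- jar: Bystander: white screw-top jar with black lid, 64 mm diameter, 115 mm tall, standing on the other side of the V-block from the tube. Origin at the centre of its underside.
- yellow_bottle: Bystander: yellow bottle, 54 mm diameter, 110 mm tall, standing off the robot-side end of the V-block. Origin at the centre of its underside.
- weight: Bystander: brass knobbed weight, 50 mm diameter, 44 mm tall, standing off the far end of the V-block. Origin at the centre of its underside.

How it is judged:
On the way, in this order (a step that is already met when the one before it is completed fails the run):
1. the tube rolls: it has turned by more than 1 rad about its own axis while outside the groove (angle between tube's own z axis and vertical above 1 rad and horizontal distance between tube and v_seat above 0.03 m), for 0.1 s.
2. the tube lies down in the groove (y of tube in the frame of v_seat between -0.004 and 0.004 m and z of tube in the frame of v_seat below 0.003 m), for 0.2 s.
At the end, for the whole second after the job is handed in: The tube lies at rest in the groove: its middle within 4 mm across and 3 mm in height of the seat, its axis within 0.06 rad of the groove, and within 30 mm of centred lengthwise, so that both ends stick out of the block (all of step 2 and z of tube in the frame of v_seat above -0.003 m and x of tube in the frame of v_seat between -0.03 and 0.03 m and angle between the x axis of tube and the x axis of vblock, either way round below 0.06 rad and linear speed of tube below 0.01 m/s and angular speed of tube below 0.3 rad/s); the robot touches nothing.
It fails at once if the tube is lifted (its middle more than 45 mm above the bench) (height (world z) of tube above 0.045 m).
It fails at once if the tube is gripped or shoved with more than 30 N (contact force between the fingers and tube above 30 N).
It fails at once if the jar is moved by more than 15 mm or tipped (distance of jar from where it was at the start of the episode above 0.015 m or angle between jar's own z axis and vertical above 0.3 rad).
It fails at once if the yellow bottle is moved by more than 15 mm or tipped (distance of yellow_bottle from where it was at the start of the episode above 0.015 m or angle between yellow_bottle's own z axis and vertical above 0.3 rad).
It fails at once if the weight is moved by more than 15 mm or tipped (distance of weight from where it was at the start of the episode above 0.015 m or angle between weight's own z axis and vertical above 0.3 rad).
It also fails if it takes over 42 s, if anything falls off the work surface, if the arm or the gripper's body presses on something with over 40 N, if the wrist force passes 120 N, or if a joint passes its speed limit or range.

## Working session

There is one attempt and no reset: what is moved stays moved. The work goes in short steps, each a Python script; the robot and the scene stay as the last script left them, time stands still between calls to the robot, and variables do not carry over. Pictures are saved under pics/ and viewed, at most 10 in all, crops included, and the job is handed in when it is done.

```bash
mkdir -p pics; ls; python3 - <<'E'
from bench import *
import cv2
for n in ("top","scene"):
    cv2.imwrite(f"pics/{n}0.png",get_image(n)[:,:,::-1])
    print(n,camera_model(n))
E
```

```text
pics
top {'mtx': array([[472.073068  ,   0.        , 319.75492018],
       [  0.        , 472.073068  , 197.89929295],
       [  0.        ,   0.        ,   1.        ]]), 'k1': -0.1134437123658023, 'rvec': array([ 2.18417104, -2.0294277 ,  0.22187866]), 'tvec': array([-0.04756727,  0.58780906,  0.78773276])}
scene {'mtx': array([[464.98733722,   0.        , 317.21276836],
       [  0.        , 464.98733722, 207.42351778],
       [  0.        ,   0.        ,   1.        ]]), 'k1': -0.09726430529155532, 'rvec': array([ 1.8664448 ,  1.59439351, -0.69694508]), 'tvec': array([-0.08724455, -0.34655751,  1.32359195])}
```

View pics/top0.png

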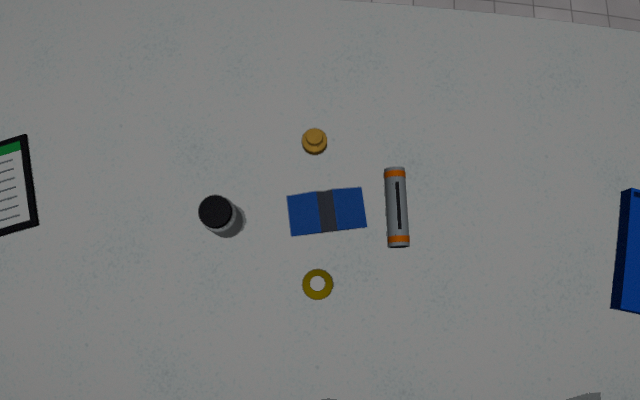

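View pics/scene0.png

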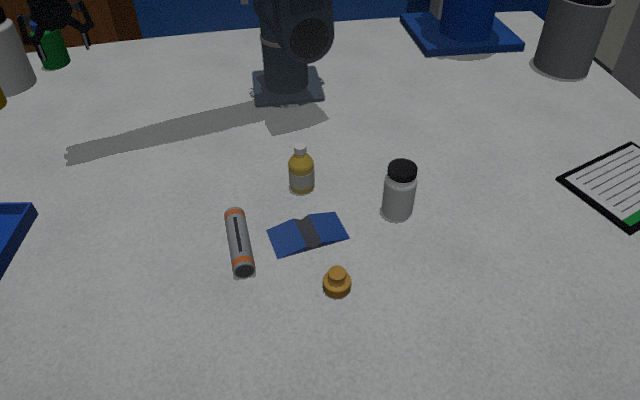

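The top picture shows the V-block with its corners near (287,196), (362,187), (367,228) and (291,236). The tube runs from about (394,167) to (399,247). The jar is at (216,212), the bottle at (317,284) and the weight at (315,141).

```bash
cat > h.py <<'E'
import numpy as np, cv2
from bench import *
def ray(n,px,z):
    c=camera_model(n); R=cv2.Rodrigues(c["rvec"])[0]
    p=cv2.undistortPoints(np.array(px,float).reshape(-1,1,2),c["mtx"],np.array([c["k1"],0,0,0]))[:,0]  # check below
    d=np.c_[p,np.ones(len(p))]@R; o=-R.T@c["tvec"]
    return o+d*((z-o[2])/d[:,2])[:,None]
def hsv(im): return cv2.cvtColor(im,cv2.COLOR_RGB2HSV)
def blobs(m,amin=15):
    n,l,s,c=cv2.connectedComponentsWithStats(m.astype(np.uint8)); 
    return [(c[i],s[i],l==i) for i in range(1,n) if s[i,4]>=amin]
def tube(n="top"):
    """orange bands of the tube"""
    h=hsv(get_image(n)); m=(h[...,0]>5)&(h[...,0]<17)&(h[...,1]>170)&(h[...,2]>120)
    return [(b[0],b[1][4]) for b in blobs(m)]
E
python3 - <<'E'
from h import *
np.set_printoptions(precision=4,suppress=True)
im=get_image("top"); h=hsv(im)
for n in("top","scene"):
    c=camera_model(n);R=cv2.Rodrigues(c["rvec"])[0];print(n,-R.T@c["tvec"])
print(h[172,394],h[240,398],h[140,320],h[290,306],h[205,305],h[210,327])
m=(h[...,0]>105)&(h[...,0]<125)&(h[...,1]>120); m[:,450:]=0;m[:,:250]=0;m[:150]=0;m[260:]=0
bs=blobs(m,300)
for b in bs: print("blue",b[0],b[1])
pts=np.vstack([np.argwhere(b[2])[:,::-1] for b in bs]).astype(np.float32)
hull=cv2.convexHull(pts); e,q=cv2.minEnclosingTriangle(hull)[0:2]
r=cv2.boxPoints(cv2.minAreaRect(ray("top",pts,0)[:,:2].astype(np.float32)));print("box",r,r.mean(0))
for b in bs:
    r=cv2.minAreaRect(ray("top",np.argwhere(b[2])[:,::-1],0.006)[:,:2].astype(np.float32));print(r)
ap=cv2.approxPolyDP(hull,4,True)[:,0];print("hull",ap, ray("top",ap,0))
for n in("top","scene"):
    t=tube(n);print(n,t,[ray(n,x[0],0.035 if n=="top" else .03) for x in t])
print("jar lid",ray("top",[215,212],.115),"bottle top",ray("top",[317.5,284],.11),"weight",ray("top",[314.5,138],.044))
E
```

```text
top [ 0.4107 -0.0131  0.8941]
scene [ 1.1945 -0.0789  0.6683]
[ 15 255 132] [ 15 251 134] [ 20 180 112] [ 25 255  93] [109 202  96] [113  50  46]
blue [348.7517 208.1436] [ 332  187   35   43 1212]
blue [303.7964 213.689 ] [ 287  192   35   44 1238]
box [[ 0.5254  0.0456]
 [ 0.5538 -0.0972]
 [ 0.6334 -0.0814]
 [ 0.605   0.0615]] [ 0.5794 -0.0179]
((0.5867843627929688, -0.06061386317014694), (0.08063042908906937, 0.05738385021686554), 11.289984703063965)
((0.5696923732757568, 0.024723857641220093), (0.0803508386015892, 0.0577704980969429), 11.209327697753906)
hull [[366. 226.]
 [291. 235.]
 [287. 196.]
 [360. 187.]] [[ 0.5548 -0.0961  0.    ]
 [ 0.527   0.0458  0.    ]
 [ 0.6023  0.06    0.    ]
 [ 0.6307 -0.0803  0.    ]]
top [(array([395.4375, 172.3958]), np.int32(48)), (array([399.4038, 238.1538]), np.int32(52))] [array([[ 0.6555, -0.1432,  0.035 ]]), array([[ 0.5311, -0.1555,  0.035 ]])]
scene [(array([241.6875, 258.5833]), np.int32(48))] [array([[ 0.6464, -0.1449,  0.03  ]])]
jar lid [[0.5412 0.1694 0.115 ]] bottle top [[ 0.4351 -0.0117  0.11  ]] weight [[0.709  0.0143 0.044 ]]
```

```bash
cat >> h.py <<'E'
O=np.array([.5787,-.0179]); YB=.197
def uv(a): return np.array([np.cos(a),np.sin(a)]),np.array([-np.sin(a),np.cos(a)])
U,N=uv(YB)
def rot(a):
    y=np.r_[uv(a)[0],0]; z=np.array([0,0,-1.]); return np.c_[np.cross(y,z),y,z]
def tubepose():
    P=np.array([ray("top",t[0],.021)[0,:2] for t in tube()]); d=P[0]-P[1]
    if d[0]<0:d=-d
    c=P.mean(0); return c,np.arctan2(d[1],d[0]),(c-O)@U,(c-O)@N
E
python3 - <<'E'
from h import *
np.set_printoptions(precision=4,suppress=True)
c,a,s,t=tubepose(); print(c,a,s,t)
n=uv(a)[1]; p=c-.065*n
R=None
for k in (0,np.pi):
    q=inverse_kinematics(np.r_[p,.13],rot(a+k)); print(k,q)
    if q is not None and (R is None or abs(q[5])<abs(best)): R=rot(a+k);best=q[5]
reach(np.r_[p,.13],R)
print(line_to(np.r_[p,.03],v=.1), line_to(np.r_[p,-.005],v=.03,guard=4))
S=sense();print(S["clock"],S["ee_pos"],S["wrist_force"],S["finger_gap"])
im=np.vstack([get_image("wrist")[:,:,::-1][:, :],])
sc=get_image("scene")[:,:,::-1][150:330,150:400]
cv2.imwrite("pics/w1.png",im); cv2.imwrite("pics/s1.png",cv2.resize(sc,None,fx=3,fy=3))
E
```

```text
[ 0.5963 -0.1516] 0.09976213874439137 -0.008933070395297948 -0.13451177886056648
0 [-0.4491  0.3505  0.2466  1.4669  0.      1.0219]
3.141592653589793 [-0.4491  0.3505  0.2466  1.4669  0.     -2.1197]
False False
4.6167 [ 0.603  -0.2164 -0.0046] [-0.2168  0.6261  0.5352] 0.08529027841439545
```

View pics/s1.png

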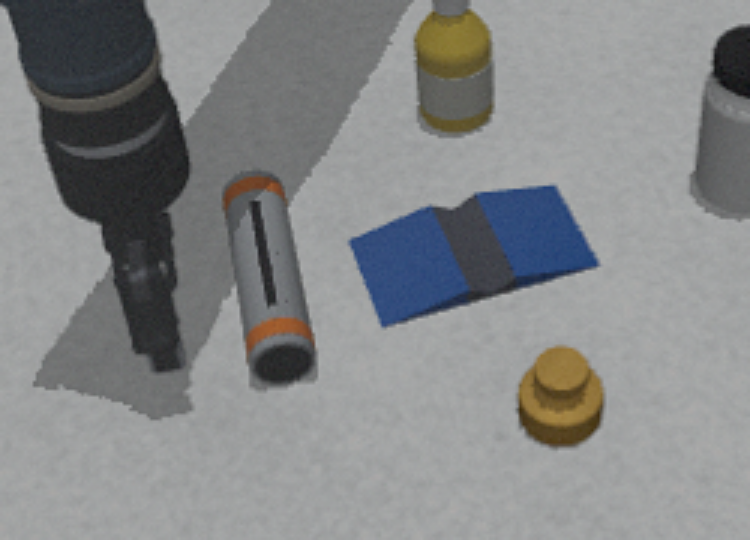

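View pics/w1.png

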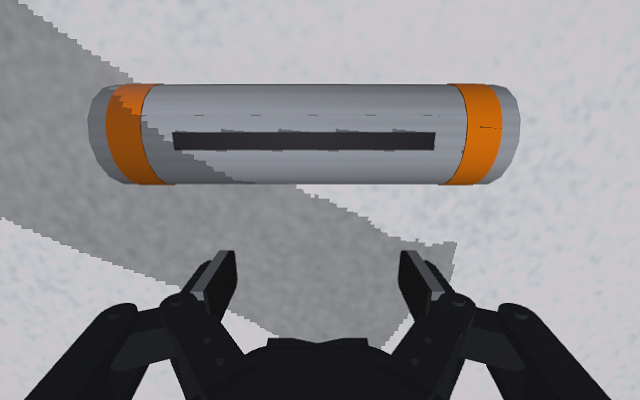

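The scene crop shows the fingers parallel to and behind the tube, tips near the bench. The wrist view shows both pads, at about (220,265) and (415,265), centred on the tube at (305,135). Next I push the tube to just before the ramp while squaring it to the groove.

```bash
python3 - <<'E'
from h import *
np.set_printoptions(precision=4,suppress=True)
p=O+U*-.006+N*-.118
print(line_to(np.r_[p,-.005],rot(YB),v=.03,guard=10))
S=sense();print(S["clock"],S["ee_pos"],S["wrist_force"])
hold(.3)
cv2.imwrite("pics/w2.png",get_image("wrist")[:,:,::-1])
im=get_image("top")[:,:,::-1][130:310,180:450]
cv2.imwrite("pics/t2.png",cv2.resize(im,None,fx=2.8,fy=2.8))
b=tube("wrist"); print([(x,ray("wrist",x[0],.021),((ray("wrist",x[0],.021)[0,:2]-O)@U,(ray("wrist",x[0],.021)[0,:2]-O)@N)) for x in b if x[1]>500])
E
```

```text
False
7.5917 [ 0.5959 -0.1349 -0.005 ] [ 0.2774 -0.2494  0.0193]
[((array([146.0921, 200.6644]), np.int32(2509)), array([[ 0.5137, -0.1125,  0.021 ]]), (np.float64(-0.08229638225741612), np.float64(-0.08003479096875134))), ((array([467.7738, 223.3038]), np.int32(2577)), array([[ 0.6568, -0.0949,  0.021 ]]), (np.float64(0.06147593078748643), np.float64(-0.0908058411422248)))]
```

View pics/w2.png

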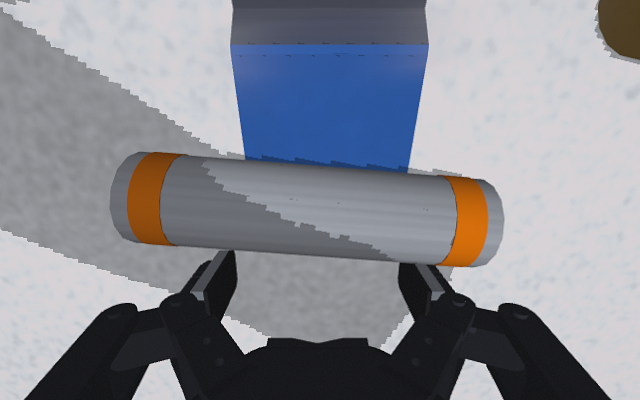

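View pics/t2.png

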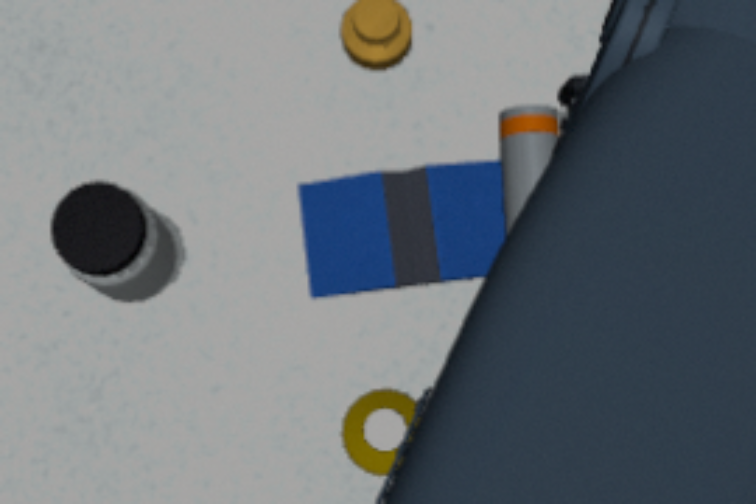

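The wrist view shows the tube at the ramp foot, still about 0.07 rad out of square, with the right end (467,223) lagging and touching the right finger. I'll go on slowly up the ramp, where gravity holds it against both fingers, and check it there.

```bash
python3 - <<'E'
from h import *
np.set_printoptions(precision=4,suppress=True)
for t,z in ((-.107,-.005),(-.066,.004)):
    p=O+U*-.006+N*t
    g=line_to(np.r_[p,z],rot(YB),v=.02,guard=12)
    S=sense();print(g,S["clock"],S["ee_pos"],S["wrist_force"],(S["ee_pos"][:2]-O)@N)
    if g: break
hold(.2)
cv2.imwrite("pics/w3.png",get_image("wrist")[:,:,::-1])
Q=np.array([ray("wrist",x[0],.045)[0,:2]-O for x in tube("wrist") if x[1]>500]);print(Q@np.c_[U,N])
E
```

```text
False 8.7417 [ 0.5936 -0.1237 -0.0051] [ 0.3685 -0.4046 -0.6872] -0.10666209984827833
False 10.9917 [ 0.5857 -0.0838  0.004 ] [-0.1356 -3.5486  1.1132] -0.06605248016656476
[[ 0.0531 -0.0313]
 [-0.0722 -0.0324]]
```

View pics/w3.png

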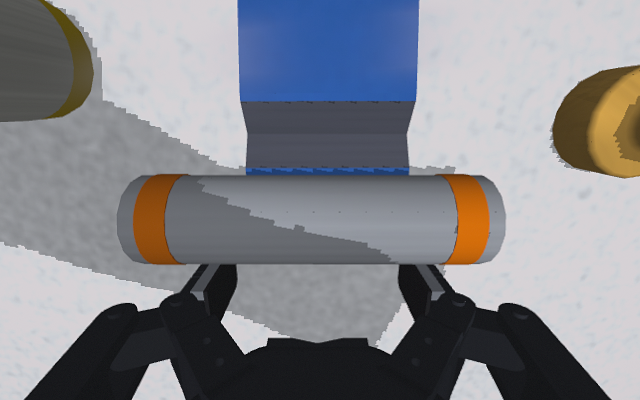

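The tube is now square to the groove, resting on both fingers just short of the crest, with bands at (157,220) and (474,220). Next I push it over the crest and back off.

```bash
python3 - <<'E'
from h import *
np.set_printoptions(precision=4,suppress=True)
for t,z in ((-.043,.008),):
    p=O+U*-.006+N*t
    g=line_to(np.r_[p,z],rot(YB),v=.02,guard=12)
    S=sense();print(g,S["clock"],S["wrist_force"],(S["ee_pos"][:2]-O)@N)
hold(.4)
cv2.imwrite("pics/w4.png",get_image("wrist")[:,:,::-1])
Q=np.array([ray("wrist",x[0],.046)[0,:2]-O for x in tube("wrist") if x[1]>500]);print(Q@np.c_[U,N])
E
```

```text
False 12.6083 [ 0.481   0.7387 -0.2563] -0.04301031508655534
[[ 0.0512  0.004 ]
 [-0.0695  0.0043]]
```

View pics/w4.png

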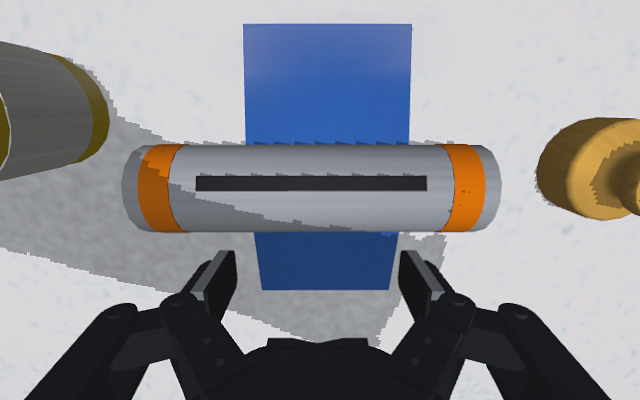

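The tube lies in the V with bands at (160,188) and (468,188), and there is a visible gap to the fingers. I'll back away, raise the arm and check from above.

```bash
python3 - <<'E'
from h import *
np.set_printoptions(precision=4,suppress=True)
p=O+U*-.006+N*-.12
line_to(np.r_[p,.02],v=.08); line_to(np.r_[p,.2],v=.12)
goto_joints([-1.337,0.048,0.099,1.622,0,1.443]); hold(.3)
print(tubepose(),sense()["clock"])
im=get_image("top")[:,:,::-1][130:310,180:450]
cv2.imwrite("pics/t5.png",cv2.resize(im,None,fx=2.8,fy=2.8))
E
```

```text
(array([ 0.5758, -0.0189]), np.float64(0.19820407413157787), np.float64(-0.003060182636542391), np.float64(-0.00036439103797387056)) 18.1917
```

View pics/t5.png

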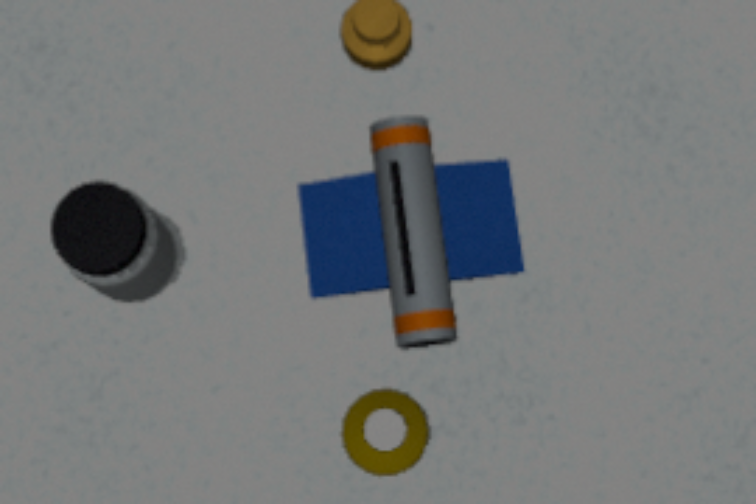

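The tube is seated, centred and aligned with the groove, and the jar, bottle and weight have not moved.

```bash
python3 -c "
from bench import *
print(close_job())"
```

```text
the job is handed in; nothing more can be done
None
```

I rolled the tube up the nearer ramp and it lies in the V-groove, about 3 mm off centre lengthwise and under 0.01 rad off the groove by the top camera; the jar, bottle and weight look unmoved, and I handed the job in just after 18 s on the clock, with no verdict returned.

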